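# Zero and lock the rotary inspection stage

### The job

Set the rotary inspection stage to zero: push the round plate round by the blue lugs on its edge until its notch faces the red-knobbed index bolt, then slide the bolt in until its nose bears on the bottom of the notch and press it home with about 9 N for a second. Then take up the play: push a lug so that the plate turns clockwise (seen from above) until the side of the notch is up against the bolt, lean on it so that they press together with about 9 N for a second, and let go, leaving it there. Be gentle: plate and bolt must never press on each other with 12 N or more; keep the yellow shell standing in the middle of the plate and leave the other things on the bench alone.

Things in the scene. Friction and masses are not known exactly. Their poses are not given: they have to be found in the camera images.
- stage: Fixed grey stage, 150 x 150 mm block, deck 36 mm above the bench, with a 64 mm wide bracket out to x = 160 mm that carries the index bolt. Origin on the bench under the middle of the round seat in which the plate lies; x points from there along the bolt's centre line to its knob, z up.
- plate: Loose round plate (0.75 kg +-30%), 1 mm play all round in its greased seat. Rim 120 mm across, 36.5 to 46.5 mm above the bench. Origin on its axis at the underside (27 mm above the bench), z up, x through its one notch (15 mm wide, 20 mm deep, parallel sides). Turning takes 0.3 to 1.5 N at a lug, a brisk push makes it run on 1-5 mm; pressed on the bolt, friction eats 10-35% of the push.
- notch (a point): Point in the middle of the notch, 56 mm from the plate's axis, level with the plate's top; axes of the plate.
- mark (a point): Fixed point on the stage where the notch point must come to face the bolt: on the bolt's centre line, 56 mm from the seat's middle, 47 mm above the bench; axes of the stage. Red marks lie either side of the bolt here, and there is a red line on the bolt.
- lug0 (a point): Middle of the top of a blue lug that stands up on the plate's rim 60 degrees counter-clockwise of the notch: 14 mm radially, 10 mm along the rim, 22 mm high (46.5 to 68.5 mm above the bench), centred 52 mm from the plate's axis; axes of the plate.
- lug1 (a point): The same lug opposite the notch (180 degrees).
- lug2 (a point): The same lug 60 degrees clockwise of the notch.
- bolt (a joint): Travel of the index bolt in m: 0 drawn right back; its nose meets the bottom of the notch at 0.025 to 0.027, depending on how the plate lies in its play. It slides along the stage's -x towards the plate, with about 2 N of friction (lost from a push on the knob), and stays where it is left.
- nose (a point): Upper edge of the bolt's nose tip, on the centre line. The bolt is a steel tongue 10 mm wide, 37.5 to 45.5 mm above the bench, straight sides, nose half-round (5 mm radius). The tip is 66 mm from the seat's middle when drawn back (clear of the rim), about 40 mm when home (then 2.5 mm spare each side in the notch). Its guides are 45 mm high and end 90 mm from the seat's middle; axes of the stage.
- knob_top (a point): Middle of the top of the bolt's red knob, 73.5 mm above the bench, 51 mm behind the nose tip. The knob is round, 14 mm across, from 49.5 to 73.5 mm above the bench; axes of the stage.
- specimen: Yellow half shell of a capsule, dome up, 38 mm across, 31 mm high, 30 g, standing loose in the middle of the plate on a white pad 48 mm above the bench. Origin at the centre of its underside.
- shell_a: Orange half shell, loose bystander, 38 mm across, 31 mm high, origin under its centre.
- shell_b: Yellow half shell, loose bystander on the bench, 38 mm across, 31 mm high, origin under its centre.
- magnifier: Hand magnifier with black frame, 80 mm across, handle along its -x to 142 mm, lying on the bench, 14 mm high; origin under the lens.
- gauge_cyl: Steel small-parts gauge, an upright tube 48 mm across and 57 mm high, bystander, origin under its centre.
- weight: Brass 500 g weight, 38 mm across, 53 mm high, bystander, origin under its centre.
- spray: White bottle with blue cap, 56 mm across, 130 mm high, bystander, origin under its centre.
Not all that is in view belongs to the job. There is more than one size of the plate; the one meant has the size given above.

How it is judged:
On the way, in this order (a step that is already met when the one before it is completed fails the run):
1. the plate is turned so that the notch faces the bolt, notch point within 3.5 mm of the mark, the bolt still drawn back (horizontal distance between notch and mark below 0.0035 m and value of joint bolt below 0.006 m), for 0.2 s.
2. the bolt, pushed with the fingers, presses with 6 N or more on the bottom of the notch (contact force between plate and bolt above 6 N and contact force between the fingers and bolt above 1 N and value of joint bolt above 0.0245 m and horizontal distance between notch and mark below 0.0045 m), for 0.4 s.
3. the plate, pushed clockwise with the fingers, presses the side of its notch on the bolt with 6 N or more (contact force between plate and bolt above 6 N and contact force between the fingers and plate above 1 N and y of notch in the frame of stage below -0.0015 m and value of joint bolt above 0.0245 m), for 0.4 s.
At the end, for the whole second after the job is handed in: Bolt home in the notch (travel over 24.5 mm); notch left turned clockwise against it (notch point 1.5 to 4.5 mm to the clockwise side of the bolt's centre line); plate flat in its seat and at rest; yellow shell upright within 10 mm of the plate's middle; all let go (value of joint bolt above 0.0245 m and y of notch in the frame of stage between -0.0045 and -0.0015 m and x of notch in the frame of stage above 0.05 m and angle between plate's own z axis and vertical below 0.03 rad and linear speed of plate below 0.01 m/s and angle between specimen's own z axis and vertical below 0.2 rad and horizontal distance between specimen and plate below 0.01 m and height (world z) of specimen above 0.044 m); the robot touches nothing.
It fails at once if plate and bolt press on each other with 12 N or more (contact force between plate and bolt above 12 N).
It fails at once if the plate is lifted or tipped out of its seat (angle between plate's own z axis and vertical above 0.12 rad or height (world z) of plate above 0.034 m).
It fails at once if the yellow shell on the plate is tipped over or pushed off the middle (angle between specimen's own z axis and vertical above 0.4 rad or horizontal distance between specimen and plate above 0.014 m).
It fails at once if another thing on the bench is moved by more than 15 mm (distance of any of shell_a, shell_b, magnifier, gauge_cyl, weight, spray from where it was at the start of the episode above 0.015 m).
It also fails if it takes over 72 s, if anything falls off the work surface, if the arm or the gripper's body presses on something with over 40 N, if the wrist force passes 120 N, or if a joint passes its speed limit or range.

### The arm

A 7-joint arm with a two-finger parallel gripper is mounted at the origin on the work surface. World frame = base frame: x ahead of the robot, y to its left, z up, the work surface at z = 0. Lengths are in m, angles in rad, forces in N, time in s.
With the tool pointing down it reaches from about 0.425 to 0.925 m from the base axis. Payload 6.8 kg.
Tool frame: the origin (TCP) lies midway between the tips of the shut fingers; the grasp point (between the pads) lies 19 mm behind it; z points along the fingers, y is the line along which they close (so a half turn about z gives the same grasp; the last joint's range is limited). The gripper opens to 85 mm and grips with 20 to 120 N. Pads are 22 mm wide; open, the fingers measure 114 mm over their backs; the gripper's body (76 mm by 85 mm) begins 54 mm behind the grasp point. The pads swing forward as they close: fully open they stand 13 mm farther back than shut.
Start: joints at [-1.26, 0.477, 0.022, 1.555, -0.011, 1.109, -0.083], TCP at [0.274, 0.617, 0.231] pointing down, gripper open.
Joint ranges: [-2.96, 2.96], [-0.34, 2.1], [-1.41, 1.46], [0.24, 2.44], [-1.37, 4.51], [0.17, 1.92], [-2.96, 2.96]. Speed limits (rad/s): [2.39, 2.39, 3.14, 3.14, 3.14, 3.14, 3.14].

### API

Orientations are given as a unit quaternion [w, x, y, z].
In Python, from station import * gives the robot as it stands.
- The arm moves only by the shell command python3 -m creep 'ROWS' [FORCE]. ROWS is JSON, a list of rows, each a list of 7 numbers: the gripper command: -1 is shut, 1 is fully open, values between are in proportion, then the shift along the world's x, y, z in mm, then the turn, a rotation vector about the world's x, y, z in rad. A call has 1 to 5 rows; each row shifts and turns the commanded pose from where the row before left it; what a row does not reach is not made up. A row lasts 1/8 s, in which the tool goes at most 62.5 mm and 10.7 degrees, less where a joint would pass 70% of its speed; a pose out of reach is approached as far as the arm can. A call is refused whole if a number of a shift passes 62.5 or a number of a turn 0.188, either way. A call with a gripper value outside its range is refused whole. The fingers move at their own pace and stop on an object; FORCE is the grip in N (left out, the last holds). Time passes only in rows, so rows that do not move let the fingers close. It gives the time, the measured TCP pose, the force, the opening and the grip force at its end, in the units of the state.
- get_obs(): the state, without advancing time (a new reading comes with each control period).
- read_camera(name): name is "scene" or "side" or "wrist"; returns (picture, depth): 400x640x3 uint8, red, green, blue; 400x640 float32, m along the optical axis (not along the pixel's ray), 0 where there is no reading.
- camera_params(name): a dict with "intrinsics" (3x3 intrinsics, pixels), "cam_to_world" (4x4, takes a point from camera to world coordinates); the wrist camera has in their place "mount" (4x4, takes a point from camera to tool coordinates, whose origin is the TCP and whose axes are the flange's). Camera axes: x right, y up, looking along -z (the intrinsics and any distortion apply to the point x, -y, -z); pixel columns grow to the right and rows downward; lengths in m; the calibration is good to about 2 mm. A picture is of the moment at which its call begins: read the wrist's pose just before it. camera_params takes no time and is no camera call.
- hand_in(): hands the job in; it is judged then, once.
The state is a dict: "t": time; "q": joint angles; "joint_vel": joint speeds; "joint_torque": joint torques, N m; "eef_pos": TCP position; "tool_rot": TCP orientation; "contact_force": force on the tool from outside, world axes, zero at the start; "torque": the same for the moment, N m; "gripper_width": opening from 0.0 (shut) to 1.0 (fully open); "grasp_force": force on a finger pad.
Only numpy, scipy, OpenCV 4.12 (cv2) and the standard library are available. Lean on these libraries where they do the work, as an engineer would, in place of code of your own. Each camera call takes 0.05 s, during which the arm holds its last target. There are 200 camera calls.

## Working session

There is one attempt and no reset: what is moved stays moved. The work goes in short steps, Python scripts to look and compute and a shell command to move; the robot and the scene stay as the last step left them, time stands still between calls to the robot, and variables do not carry over. Pictures are saved under pics/ and viewed, at most 10 in all, crops included, and the job is handed in when it is done.

```bash
mkdir -p pics; ls
cat > h.py <<'E'
from station import *
import numpy as np, cv2
def snap(n,f):
    o=get_obs(); im,d=read_camera(n); cv2.imwrite('pics/'+f+'.png',im[:,:,::-1]); np.savez('pics/'+f,im=im,d=d,p=o['eef_pos'],r=o['tool_rot']); return im,d,o
def T(n,o=None):
    c=camera_params(n)
    if n!='wrist': return np.array(c['intrinsics']),np.array(c['cam_to_world'])
    from scipy.spatial.transform import Rotation as R
    w,x,y,z=o['tool_rot']; M=np.eye(4); M[:3,:3]=R.from_quat([x,y,z,w]).as_matrix(); M[:3,3]=o['eef_pos']
    return np.array(c['intrinsics']),M@np.array(c['mount'])
def onplane(K,M,u,v,z):
    r=M[:3,:3]@np.array([(u-K[0,2])/K[0,0],-(v-K[1,2])/K[1,1],-1]); return M[:3,3]+r*(z-M[2,3])/r[2]
def pt(K,M,u,v,d):
    return M[:3,:3]@(d*np.array([(u-K[0,2])/K[0,0],-(v-K[1,2])/K[1,1],-1]))+M[:3,3]
E
python3 - <<'E'
from h import *
im,d,o=snap('scene','s0'); im,d,o=snap('side','d0')
for n in('scene','side'):print(camera_params(n))
print(camera_params('wrist')); print(get_obs())
E
```

```text
pics
{'intrinsics': array([[432.12185124,   0.        , 327.98536664],
       [  0.        , 432.12185124, 195.17005172],
       [  0.        ,   0.        ,   1.        ]]), 'cam_to_world': array([[-0.70895147, -0.43065071,  0.55850496,  1.15570629],
       [ 0.70522986, -0.42590746,  0.56679245,  0.68452668],
       [-0.00621814,  0.79570271,  0.60565546,  0.79145744],
       [ 0.        ,  0.        ,  0.        ,  1.        ]])}
{'intrinsics': array([[469.57858025,   0.        , 324.82513706],
       [  0.        , 469.57858025, 200.52314501],
       [  0.        ,   0.        ,   1.        ]]), 'cam_to_world': array([[ 0.8086534 ,  0.43027658, -0.40117546,  0.00338695],
       [-0.58827732,  0.59501695, -0.54761723, -0.68268704],
       [ 0.00307933,  0.67883496,  0.73428443,  1.04228632],
       [ 0.        ,  0.        ,  0.        ,  1.        ]])}
{'intrinsics': array([[336.59241589,   0.        , 324.13686134],
       [  0.        , 336.59241589, 199.40273439],
       [  0.        ,   0.        ,   1.        ]]), 'mount': array([[-1.07473813e-03,  9.46633071e-01,  3.2231145
[... 308 characters left out ...]
ray([-1.2600861 ,  0.47774173,  0.0223435 ,  1.55634411, -0.01149576,
        1.10929591, -0.08310925]), 'joint_vel': array([ 0.00038105, -0.00162292,  0.00091169, -0.00405448, -0.00117491,
        0.00062438,  0.00125441]), 'joint_torque': array([ 4.53101413e-03, -5.97766507e+01,  1.61363393e+00, -2.81960750e+01,
        1.28138423e-02,  4.98813213e-03,  1.62173916e-05]), 'eef_pos': array([0.27430051, 0.61617221, 0.23041024]), 'tool_rot': array([-1.10681735e-04,  2.07872102e-01,  9.78155662e-01, -8.23029869e-04]), 'contact_force': array([ 0.44796098, -0.71175146,  0.26202574]), 'torque': array([-0.00115293, -0.02997512, -0.03323942]), 'grasp_force': 0.0, 'gripper_width': 0.9972575037792858}
```

View pics/s0.png

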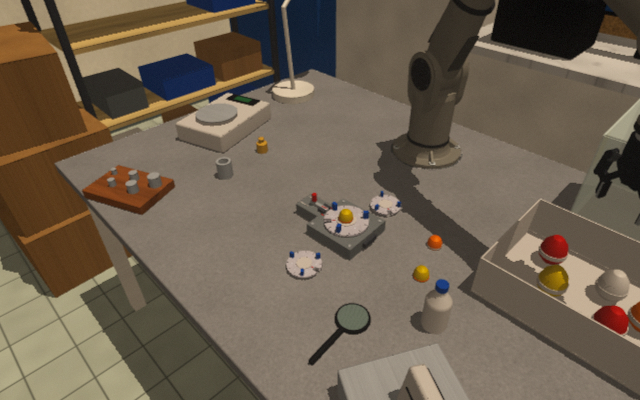

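View pics/d0.png

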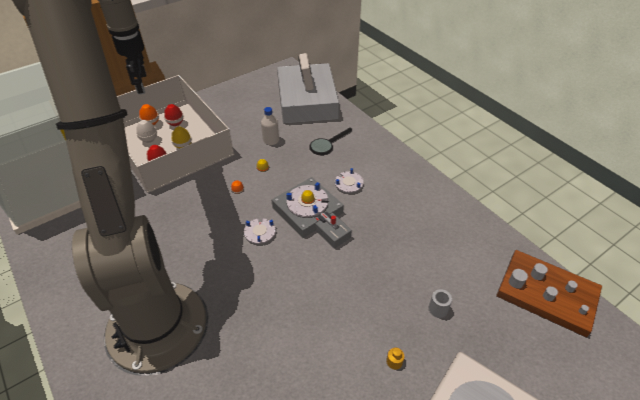

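The stage shows at scene (345,220) and side (308,203), with the red knob at scene (314,196) and side (333,218). The two smaller plates beside it are decoys. I'll enlarge both views.

Run:
```python
import cv2,numpy as np
a=cv2.imread('pics/s0.png')[175:265,285:395]; b=cv2.imread('pics/d0.png')[165:255,260:370]
cv2.imwrite('pics/c0.png',np.vstack([cv2.resize(x,None,fx=3.3,fy=3.3,interpolation=cv2.INTER_CUBIC) for x in(a,b)])) 
from h import *
K,M=T('scene');print(onplane(K,M,314,194,.0735),onplane(K,M,346,210,.079))
K,M=T('side');print(onplane(K,M,333,217,.0735),onplane(K,M,308,192,.079))
```

```text
[ 0.51697467 -0.0185198   0.0735    ] [0.51069084 0.09633617 0.079     ]
[ 0.51478466 -0.0226043   0.0735    ] [0.51034278 0.09039204 0.079     ]
```

View pics/c0.png

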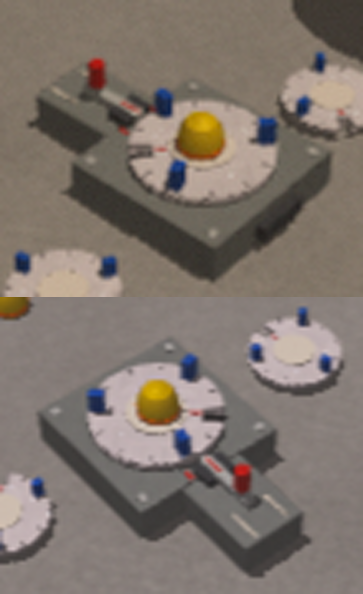

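```bash
python3 -m creep '[[-1,15,-20,8,0,0,0],[-1,24,-52,8,0,0,0],[-1,24,-52,8,0,0,0],[-1,24,-52,0,0,0,0],[-1,24,-52,0,0,0,0]]'; python3 -m creep '[[-1,24,-52,0,0,0,0],[-1,24,-52,0,0,0,0],[-1,24,-52,0,0,0,0],[-1,24,-52,0,0,0,0],[-1,24,-52,0,0,0,0]]' ;python3 -m creep '[[-1,5,-30,0,0,0,0],[-1,0,0,0,0,0,0],[-1,0,0,0,0,0,0]]'
python3 - <<'E'
from h import *
im,d,o=snap('wrist','w0');print(o['eef_pos'],o['contact_force'])
E
```

```text
t: 0.72
eef_pos: [0.387, 0.3853, 0.2559]
tool_rot: [0.0, 0.209, 0.978, 0.0]
contact_force: [0.5, -1.0, 0.6]
gripper_width: 0.004
grasp_force: 0.0
t: 1.35
eef_pos: [0.5059, 0.1252, 0.2559]
tool_rot: [0.0, 0.209, 0.978, 0.0]
contact_force: [-0.6, 0.9, 1.3]
gripper_width: 0.001
grasp_force: 0.0
t: 1.72
eef_pos: [0.5101, 0.0987, 0.2555]
tool_rot: [-0.0, 0.208, 0.978, 0.0]
contact_force: [0.1, 0.3, 0.2]
gripper_width: 0.005
grasp_force: 0.0
[0.51014621 0.09868605 0.25550208] [0.11774036 0.29255308 0.23818734]
```

View pics/w0.png

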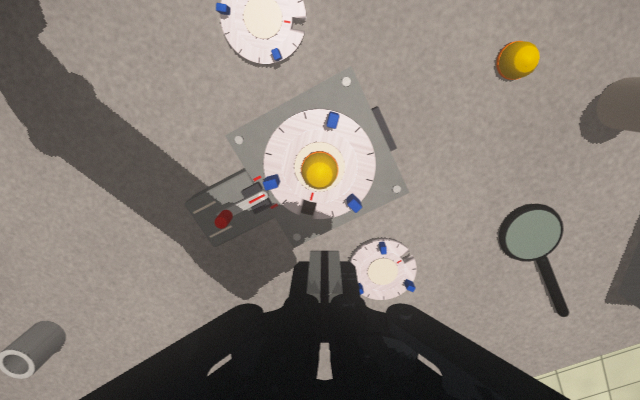

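The wrist view shows the screws at (346,81), (238,140), (396,189) and (296,237), and the knob at (223,218). The notch is at (308,206), with lugs at (354,203), (333,120) and (271,182). I'll turn these into world positions.

Run:
```python
from h import *
z=np.load('pics/w0.npz'); o=dict(eef_pos=z['p'],tool_rot=z['r']); K,M=T('wrist',o); im=z['im']
S=np.array([onplane(K,M,*p,.036)[:2] for p in [(346,81),(238,140),(296,237),(396,189)]])
c=S.mean(0);print('screws',S.round(4),c, np.linalg.norm(S-c,axis=1))
print('pixel z check',[pt(K,M,u,v,z['d'][v,u]) for u,v in((346,87),(290,150),(220,213))])
e=S[1]+S[2]-S[0]-S[3];e/=np.linalg.norm(e);print('x dir',e,np.arctan2(e[1],e[0]))
# blue lug centroids
hsv=cv2.cvtColor(im,cv2.COLOR_RGB2HSV); m=cv2.inRange(hsv,(105,120,60),(130,255,255)); n,l,s,cc=cv2.connectedComponentsWithStats(m)
def st(p): d=np.array(p)[:2]-c; return np.array([d@e, -d[0]*e[1]+d[1]*e[0]])*1e3
for i in range(1,n):
    if s[i,4]>20: print(cc[i],s[i],'stage',st(onplane(K,M,*cc[i],.06)))
for p,h in(((308,207),.0465),((223,215),.0735),((212,0),0)): q=onplane(K,M,*p,h);print(p,q,st(q))
cv2.imwrite('pics/w0c.png',cv2.resize(im[60:260,180:420,::-1],None,fx=3.2,fy=3,interpolation=cv2.INTER_CUBIC))
```

```text
screws [[0.4398 0.1537]
 [0.4476 0.0247]
 [0.576  0.0322]
 [0.5684 0.1605]] [0.50793929 0.09279969] [0.09142904 0.09097387 0.09116601 0.09080417]
pixel z check [array([0.44512172, 0.15151266, 0.03579023]), array([0.47865394, 0.07278442, 0.04683384]), array([ 0.50747561, -0.02331726,  0.06079187])]
x dir [ 0.05964983 -0.99821936] -1.5111110690054754
[221.           7.17647059] [216   3  11   9  85] stage [   7.67132824 -171.68394666]
[275.84057971  53.75362319] [272  48   9  12  69] stage [ -16.42033203 -116.16272995]
[332.36029412 119.86029412] [327 113  12  15 136] stage [-35.63250883 -38.72807643]
[270.         183.67716535] [263 178  15  12 127] stage [ 51.83873443 -10.7257496 ]
[354.3826087  205.25217391] [348 199  14  14 115] stage [-15.95910136  51.56155853]
[382.69387755 248.67346939] [380 242   6  12  49] stage [-21.54932537 112.58942115]
[410.09677419 285.91935484] [407 280   8  12  62] stage [-29.99126627 171.28802775]
[360.25925926 289.03703704] [359 283   4  11  27] stage [ 23.26719508 148.32860651]
(308, 207) [0.5442778  0.06308786 0.0465    ] [31.82651473 34.50149354]
(223, 215) [ 0.50791915 -0.01574081  0.0735    ] [108.34603392  -6.49453119]
(212, 0) [0.31020764 0.05951991 0.        ] [  21.4258659  -199.36469561]
```

View pics/w0c.png

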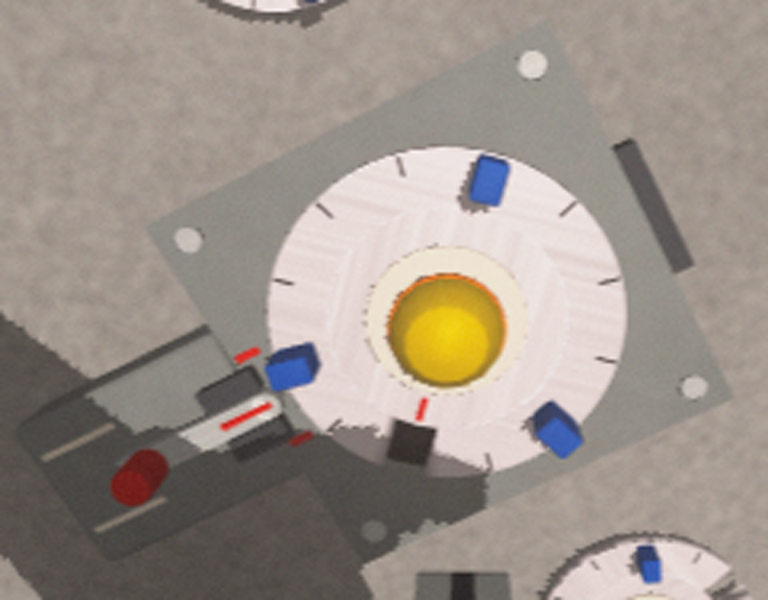

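```bash
python3 -m creep '[[-0.3,-2,-11,-15,0,0,-0.187],[-0.3,-2,-11,-15,0,0,-0.187],[-0.3,-2,-11,-15,0,0,-0.187],[-0.3,-2,-11,-15,0,0,-0.187],[-0.3,-2,-11,-15,0,0,-0.187]]'; python3 -m creep '[[-0.3,-0.5,-2.2,-25,0,0,-0.187],[-0.3,0,0,-25,0,0,-0.187],[-0.3,0,0,0,0,0,0],[-0.3,0,0,0,0,0,0]]'
python3 - <<'E'
from h import *
im,d,o=snap('wrist','w1');print(o['q'],o['eef_pos'],o['tool_rot'],o['contact_force'])
E
```

```text
t: 2.4
eef_pos: [0.5002, 0.0449, 0.1799]
tool_rot: [-0.0, 0.628, 0.778, 0.0]
contact_force: [-0.4, -0.1, -0.1]
gripper_width: 0.351
grasp_force: 0.0
t: 2.9
eef_pos: [0.5005, 0.0423, 0.1311]
tool_rot: [0.0, 0.759, 0.651, 0.0]
contact_force: [0.6, -0.4, 0.4]
gripper_width: 0.345
grasp_force: 0.0
[-0.61225292  0.35218326  0.49189214  2.08320459 -0.23947585  0.75866434
 -0.12314346] [0.50047396 0.04228565 0.13105044] [1.24931185e-04 7.58791827e-01 6.51333055e-01 4.45658940e-04] [ 0.60007188 -0.43513442  0.44546217]
```

View pics/w1.png

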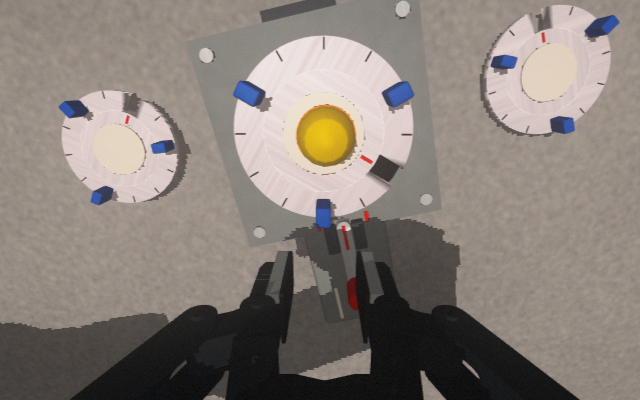

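Lug2 at (323,213) lies centred between the fingers and the notch is at (384,168). I'll refine the stage centre from the screws at (206,55), (403,9), (426,200) and (259,232).

Run:
```python
from h import *
z=np.load('pics/w1.npz'); o=dict(eef_pos=z['p'],tool_rot=z['r']); K,M=T('wrist',o); im=z['im']
S=np.array([onplane(K,M,*p,.036)[:2] for p in [(206,55),(259,232),(426,200),(403,9)]])
c=S.mean(0);print(S.round(4),c,np.linalg.norm(S-c,axis=1))
e=S[1]+S[2]-S[0]-S[3];f=S[2]+S[3]-S[0]-S[1];print(np.arctan2(e[1],e[0]),np.arctan2(f[1],f[0])-np.pi/2)
e/=np.linalg.norm(e)
hsv=cv2.cvtColor(im,cv2.COLOR_RGB2HSV); m=cv2.inRange(hsv,(105,120,60),(130,255,255)); n,l,s,cc=cv2.connectedComponentsWithStats(m)
def st(p): d=np.array(p)[:2]-c; return np.array([d@e, -d[0]*e[1]+d[1]*e[0]])*1e3
for i in range(1,n):
    if s[i,4]>60:
        q=onplane(K,M,*cc[i],.06); a=st(q); print(cc[i].round(),'stage',a.round(1),np.degrees(np.arctan2(a[1],a[0])),np.hypot(*a))
q=onplane(K,M,384,168,.0465);a=st(q);print('notch',a,np.degrees(np.arctan2(a[1],a[0])))
```

```text
[[0.4397 0.1537]
 [0.4468 0.0252]
 [0.5757 0.0316]
 [0.5686 0.1607]] [0.50770407 0.09282794] [0.0912961  0.0909627  0.09147756 0.09119286]
-1.5154431445825538 -1.5188303324244414
[607.  23.] stage [-29.7 171.9] 99.79938907254669 174.46594945427628
[508.  61.] stage [-21.3 115.7] 100.41498167559392 117.59699940412237
[246.  93.] stage [-35.9 -40.4] -131.60143474657818 54.023006917762835
[400.  94.] stage [-16.2  50.8] 107.69851943300577 53.34988201746147
[ 67. 109.] stage [ -49.7 -150.7] -108.24060351717257 158.65440329815345
[568. 125.] stage [ 24.3 151.2] 80.85878462172111 153.0969277467886
[158. 147.] stage [ -15.6 -104.4] -98.47702625922463 105.50957282259252
[ 96. 198.] stage [   7.7 -157.2] -87.20343223956472 157.39138275045937
[323. 217.] stage [ 53.1 -11.7] -12.432617629393274 54.37537816991343
notch [31.23754214 36.12550059] 49.15018986900449
```

```bash
python3 - <<'E'
import numpy as np
c=np.array([507.7,92.8]);p=np.array([500.5,42.3])
for i in range(17):
    w=np.radians(-98.96-(i*3 if i<16 else 47.9)); q=c+52*np.array([np.cos(w),np.sin(w)])+(3 if i else 0)*np.array([np.sin(w),-np.cos(w)])
    print(i*3,q.round(1),(q-p).round(1));p=q
E
python3 -m creep '[[-0.62,-0.5,-0.5,-15,0,0,0],[-0.62,-0.4,-0.4,-23,0,0,0],[-0.62,0,0,-23,0,0,0],[-0.62,0,0,-17,0,0,-0.01],[-0.62,0,0,0,0,0,0]]'
```

```text
0 [499.6  41.4] [-0.9 -0.9]
3 [494.   42.6] [-5.6  1.1]
6 [491.4  43.3] [-2.6  0.8]
9 [488.8  44.3] [-2.6  0.9]
12 [486.3  45.3] [-2.5  1.1]
15 [483.8  46.5] [-2.5  1.2]
18 [481.5  47.8] [-2.4  1.3]
21 [479.1  49.2] [-2.3  1.4]
24 [476.9  50.8] [-2.2  1.6]
27 [474.7  52.5] [-2.2  1.7]
30 [472.7  54.3] [-2.1  1.8]
33 [470.7  56.1] [-2.   1.9]
36 [468.8  58.1] [-1.9  2. ]
39 [467.1  60.2] [-1.8  2.1]
42 [465.4  62.4] [-1.7  2.2]
45 [463.9  64.6] [-1.5  2.3]
48 [462.5  66.9] [-1.4  2.3]
t: 3.58
eef_pos: [0.4982, 0.0403, 0.0512]
tool_rot: [-0.001, 0.764, 0.646, -0.001]
contact_force: [0.1, -0.6, 0.2]
gripper_width: 0.194
grasp_force: 0.0
```

```bash
python3 -m creep '[[-0.62,-2.1,1.1,1,0,0,-0.026],[-0.62,-2.1,1.2,0.5,0,0,-0.026],[-0.62,-2.6,0.8,0,0,0,-0.052],[-0.62,-2.6,0.9,0,0,0,-0.052],[-0.62,-2.5,1.1,0,0,0,-0.052]]'; python3 -m creep '[[-0.62,-2.5,1.2,0,0,0,-0.052],[-0.62,-2.4,1.3,0,0,0,-0.052],[-0.62,-2.3,1.4,0,0,0,-0.052],[-0.62,-2.2,1.6,0,0,0,-0.052],[-0.62,-2.2,1.7,0,0,0,-0.052]]'; python3 -m creep '[[-0.62,-2.1,1.8,0,0,0,-0.052],[-0.62,-2.0,1.9,0,0,0,-0.052],[-0.62,-1.9,2,0,0,0,-0.052],[-0.62,-0.9,1,0,0,0,-0.026],[-0.62,0,0,0,0,0,0]]'
python3 - <<'E'
from h import *
im,d,o=snap('wrist','w2');print(o['eef_pos'],o['tool_rot'],o['contact_force'])
E
```

```text
t: 4.2
eef_pos: [0.4876, 0.046, 0.0545]
tool_rot: [0.0, 0.827, 0.562, 0.001]
contact_force: [0.4, -0.9, 0.4]
gripper_width: 0.186
grasp_force: 0.2
t: 4.82
eef_pos: [0.4759, 0.0532, 0.0545]
tool_rot: [0.0, 0.893, 0.45, 0.001]
contact_force: [-0.3, -0.6, 0.3]
gripper_width: 0.189
grasp_force: 0.2
t: 5.45
eef_pos: [0.4688, 0.0599, 0.0541]
tool_rot: [-0.0, 0.93, 0.368, 0.0]
contact_force: [-0.8, -1.1, 0.2]
gripper_width: 0.192
grasp_force: 0.0
[0.46878599 0.05989573 0.05410957] [-7.00290603e-05  9.29715583e-01  3.68278211e-01  2.98675683e-04] [-0.83510534 -1.05992181  0.15977104]
```

View pics/w2.png

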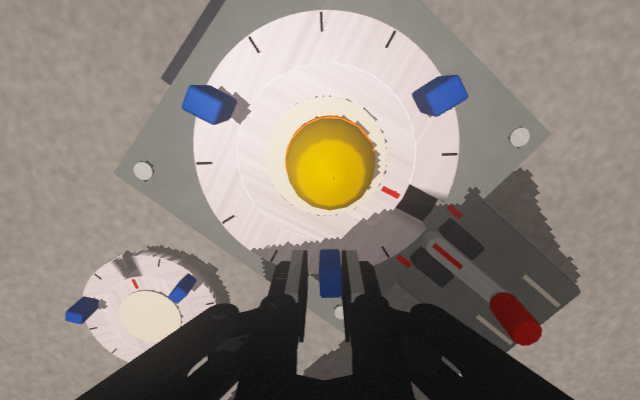

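The notch at (417,203) is still a few mm counter-clockwise of the bolt, whose red line runs from (432,244) to (460,268). I'll work out the residual angle.

```bash
cat >> h.py <<'E'
C=np.array([.5077,.0928]); A=-1.516; E=np.array([np.cos(A),np.sin(A)])
def st(p,c=C,e=E): d=np.array(p)[:2]-c; return np.array([d@e, -d[0]*e[1]+d[1]*e[0]])*1e3
E
python3 - <<'E'
from h import *
z=np.load('pics/w2.npz'); o=dict(eef_pos=z['p'],tool_rot=z['r']); K,M=T('wrist',o); im=z['im']
for nm,p,h in(('line',(432,244),.0455),('line',(460,268),.0455),('markR',(455,211),.036),('markL',(404,261),.036),('scr',(519,137),.036),('scr',(143,171),.036),('notch',(417,203),.0455),('redline',(384,188),.0465),('redline2',(398,195),.0465),('knob',(521,329),.0735),('lug0',(431,100),.0685),('lug1',(205,106),.0685)):
    a=st(onplane(K,M,*p,h)); print(nm,a.round(1),np.degrees(np.arctan2(a[1],a[0])).round(1))
print('tcp',st(o['eef_pos']))
cv2.imwrite('pics/w2c.png',cv2.resize(im[150:300,350:550,::-1],None,fx=4,fy=4,interpolation=cv2.INTER_CUBIC))
E
```

```text
line [67.1 -0.5] -0.4
line [87.9 -0.8] -0.5
markR [68.3 18.7] 15.3
markL [ 68.5 -18.7] -15.3
scr [63.9 64. ] 45.1
scr [-64.5 -65.3] -134.6
notch [46. 10.] 12.3
redline [28.5  5.5] 10.8
redline2 [35.9  7.2] 11.3
knob [111.3  -0.2] -0.1
lug0 [11.2 43.5] 75.6
lug1 [-51.1 -11.5] -167.3
tcp [ 30.72360226 -40.65773038]
```

View pics/w2c.png

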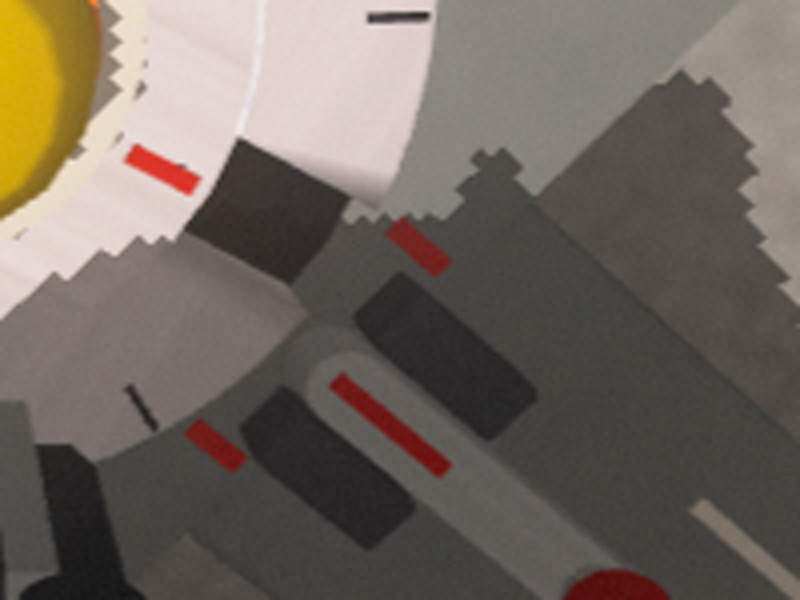

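```bash
python3 -m creep '[[-0.62,-1.7,2.1,0,0,0,-0.052],[-0.62,-1.6,2.2,0,0,0,-0.052],[-0.62,-1.5,2.2,0,0,0,-0.052],[-0.62,-1.2,2.3,0,0,0,-0.052],[-0.62,0,0,0,0,0,0]]'
python3 - <<'E'
from h import *
im,d,o=snap('wrist','w3');print(o['eef_pos'],st(o['eef_pos']))
cv2.imwrite('pics/w3c.png',cv2.resize(im[150:350,330:590,::-1],None,fx=3,fy=3,interpolation=cv2.INTER_CUBIC))
E
```

```text
t: 6.12
eef_pos: [0.4626, 0.0685, 0.0538]
tool_rot: [-0.0, 0.963, 0.27, -0.0]
contact_force: [-0.3, -0.7, -0.5]
gripper_width: 0.193
grasp_force: 0.0
[0.46264922 0.06849453 0.05380945] [ 21.80160407 -46.314341  ]
```

View pics/w3c.png

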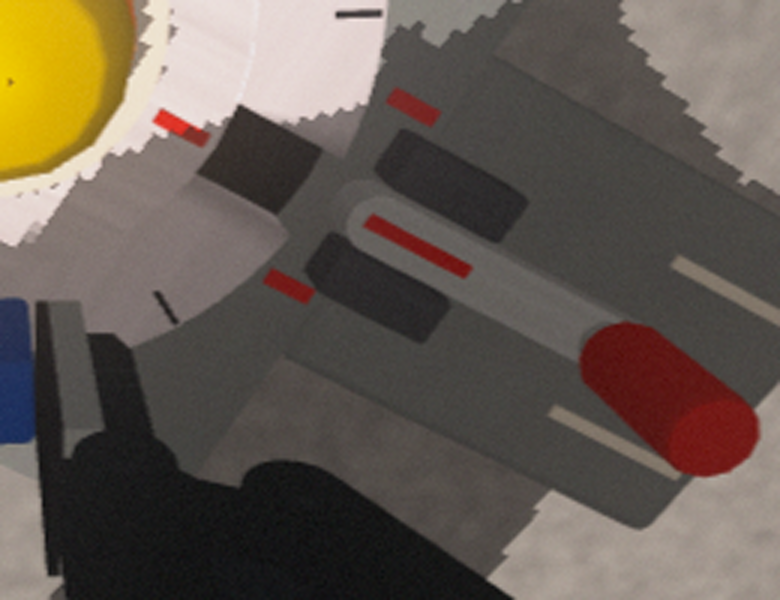

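```bash
python3 - <<'E'
from h import *
z=np.load('pics/w3.npz'); o=dict(eef_pos=z['p'],tool_rot=z['r']); K,M=T('wrist',o)
for nm,x,y,h in(('line',370,221,.0455),('line',467,271,.0455),('pl',155,115,.0465),('pl',207,141,.0465),('mouth',299,181,.0465),('knob',713,430,.0735),('knobbase',615,355,.0495)):
    print(nm,st(onplane(K,M,330+x/3,150+y/3,h)).round(1))
k=C+E*.117;print('knob world nominal',k, 'delta',k-z['p'][:2])
E
python3 -m creep '[[-0.62,1.5,-2.4,0,0,0,0],[-0.62,0,0,20,0,0,0],[-0.5,0,0,30,0,0,0],[-0.43,0,0,0,0,0,0]]'
```

```text
line [68.6 -0.4]
line [87.9 -0.2]
pl [28.2 -1.3]
pl [37.6 -1.1]
mouth [54.1  0.2]
knob [114.5   1. ]
knobbase [116.1  -0.3]
knob world nominal [ 0.51410796 -0.02402439] delta [ 0.05145874 -0.09251892]
t: 6.68
eef_pos: [0.4657, 0.066, 0.1053]
tool_rot: [-0.0, 0.963, 0.27, 0.002]
contact_force: [0.4, -0.4, -0.2]
gripper_width: 0.284
grasp_force: 0.0
```

```bash
python3 -m creep '[[-0.43,16,-29.6,0,0,0,-0.164],[-0.43,16,-29.6,0,0,0,-0.164],[-0.43,16,-29.8,0,0,0,-0.164],[-0.43,0,0,-10,0,0,0],[-0.43,0,0,0,0,0,0]]'
python3 - <<'E'
from h import *
im,d,o=snap('wrist','w4');print(st(o['eef_pos']),o['tool_rot'],o['contact_force'])
cv2.imwrite('pics/w4c.png',im[150:400,130:510,::-1])
E
```

```text
t: 7.3
eef_pos: [0.5109, -0.0227, 0.0924]
tool_rot: [-0.0, 1.0, 0.028, -0.002]
contact_force: [-0.2, 0.2, -0.7]
gripper_width: 0.286
grasp_force: 0.0
[115.4855474   -3.16711737] [-2.46432097e-05  9.99617896e-01  2.76007581e-02 -1.50296460e-03] [-0.23784969  0.19689653 -0.69208391]
```

View pics/w4c.png

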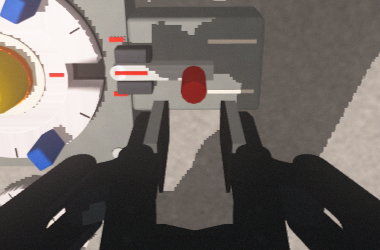

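The notch squarely faces the bolt and the knob at crop (193,80) lies between the fingers. I'll lower and push.

```bash
python3 -m creep '[[-0.43,3,0,-12,0,0,0],[-0.43,0,0,-12,0,0,0],[-0.43,0,0,-12,0,0,0],[-0.43,0,0,0,0,0,0]]'; python3 -m creep '[[-0.43,-0.2,4,0,0,0,0],[-0.43,-0.2,4,0,0,0,0],[-0.43,-0.2,4,0,0,0,0],[-0.43,-0.2,4,0,0,0,0],[-0.43,-0.2,4,0,0,0,0]]';python3 -m creep '[[-0.43,-0.1,2,0,0,0,0],[-0.43,-0.1,2,0,0,0,0],[-0.43,0,1,0,0,0,0],[-0.43,0,0,0,0,0,0]]'
python3 - <<'E'
from h import *
o=get_obs();print(st(o['eef_pos']),o['contact_force'])
E
```

```text
t: 7.85
eef_pos: [0.5143, -0.023, 0.0567]
tool_rot: [0.0, 1.0, 0.027, -0.001]
contact_force: [0.4, -0.1, 0.1]
gripper_width: 0.285
grasp_force: 0.0
t: 8.48
eef_pos: [0.5143, -0.0029, 0.058]
tool_rot: [0.0, 1.0, 0.027, 0.0]
contact_force: [0.2, -2.3, 1.8]
gripper_width: 0.283
grasp_force: 1.1
t: 8.98
eef_pos: [0.5141, 0.0022, 0.0578]
tool_rot: [-0.0, 1.0, 0.027, 0.0]
contact_force: [-0.3, -1.4, 1.1]
gripper_width: 0.283
grasp_force: 0.7
[90.82646602  1.39449731] [-0.3138792  -1.41894737  1.08191911]
```

```bash
python3 -m creep '[[-0.43,-0.1,1,0,0,0,0],[-0.43,-0.1,1,0,0,0,0],[-0.43,0,0,0,0,0,0]]';python3 -m creep '[[-0.43,0,0.6,0,0,0,0],[-0.43,0,0.4,0,0,0,0],[-0.43,0,0,0,0,0,0]]'
```

```text
t: 9.35
eef_pos: [0.5139, 0.0041, 0.0578]
tool_rot: [-0.0, 1.0, 0.027, 0.0]
contact_force: [0.2, -2.6, 1.3]
gripper_width: 0.286
grasp_force: 0.8
t: 9.72
eef_pos: [0.5138, 0.005, 0.0578]
tool_rot: [0.0, 1.0, 0.027, 0.0]
contact_force: [0.7, -0.9, 0.8]
gripper_width: 0.287
grasp_force: 0.9
```

```bash
python3 -m creep '[[-0.43,0,0.5,0,0,0,0],[-0.43,0,0,0,0,0,0]]';python3 -m creep '[[-0.43,0,0.5,0,0,0,0],[-0.43,0,0,0,0,0,0]]';python3 -m creep '[[-0.43,0,0.5,0,0,0,0],[-0.43,0,0,0,0,0,0]]'
```

```text
t: 9.98
eef_pos: [0.5138, 0.0055, 0.0578]
tool_rot: [0.0, 1.0, 0.027, 0.0]
contact_force: [0.1, -2.6, 0.9]
gripper_width: 0.286
grasp_force: 0.9
t: 10.22
eef_pos: [0.5138, 0.006, 0.0578]
tool_rot: [-0.0, 1.0, 0.027, -0.0]
contact_force: [0.7, -1.1, 1.4]
gripper_width: 0.284
grasp_force: 0.9
t: 10.48
eef_pos: [0.5138, 0.0065, 0.0578]
tool_rot: [0.0, 1.0, 0.027, -0.0]
contact_force: [1.0, -1.5, 1.7]
gripper_width: 0.29
grasp_force: 0.9
```

```bash
python3 -m creep '[[-0.43,0,0.4,0,0,0,0],[-0.43,0,0,0,0,0,0]]' | grep -E 'eef|for'
```

```text
eef_pos: [0.5138, 0.0069, 0.0578]
contact_force: [-0.0, -1.5, 1.4]
grasp_force: 0.9
```

```bash
python3 -m creep '[[-0.43,0,0.4,0,0,0,0],[-0.43,0,0,0,0,0,0]]'| grep -E 'eef|for'
```

```text
eef_pos: [0.5137, 0.0073, 0.0578]
contact_force: [0.5, -2.7, 1.6]
grasp_force: 0.9
```

```bash
python3 -m creep '[[-0.43,0,0.3,0,0,0,0],[-0.43,0,0,0,0,0,0]]'| grep -E 'eef|for'
```

```text
eef_pos: [0.5137, 0.0076, 0.0578]
contact_force: [-0.0, -2.1, 1.9]
grasp_force: 0.9
```

```bash
for i in 1; do python3 -m creep '[[-0.43,0,0.4,0,0,0,0],[-0.43,0,0,0,0,0,0]]'| grep -E 'eef|for'; done; python3 -m creep '[[-0.43,0,0.4,0,0,0,0],[-0.43,0,0,0,0,0,0]]'| grep -E 'eef|for'
```

```text
eef_pos: [0.5137, 0.0081, 0.0578]
contact_force: [-0.9, -1.6, 1.1]
grasp_force: 0.9
eef_pos: [0.5137, 0.0084, 0.0578]
contact_force: [-0.0, -2.1, 1.6]
grasp_force: 0.9
```

```bash
python3 -m creep '[[-0.43,0,0.4,0,0,0,0],[-0.43,0,0,0,0,0,0]]'| grep -E 'eef|for'
```

```text
eef_pos: [0.5137, 0.0088, 0.0578]
contact_force: [-0.2, -1.1, 1.1]
grasp_force: 0.9
```

```bash
python3 -m creep '[[-0.43,0,0.4,0,0,0,0],[-0.43,0,0,0,0,0,0]]'| grep -E 'eef|for'
```

```text
eef_pos: [0.5137, 0.0092, 0.0578]
contact_force: [-1.3, -1.9, 2.2]
grasp_force: 1.0
```

```bash
python3 -m creep '[[-0.43,0,0.4,0,0,0,0],[-0.43,0,0,0,0,0,0]]'| grep -E 'eef|for'
```

```text
eef_pos: [0.5137, 0.0093, 0.0578]
contact_force: [-1.6, -3.4, 0.8]
grasp_force: 1.6
```

```bash
python3 -m creep '[[-0.43,0,0.3,0,0,0,0],[-0.43,0,0,0,0,0,0]]'| grep -E 'eef|for'
python3 - <<'E'
from h import *
im,d,o=snap('side','d5'); im,d,o=snap('wrist','w5')
cv2.imwrite('pics/w5c.png',cv2.resize(im[130:330,170:410,::-1],None,fx=3,fy=3,interpolation=cv2.INTER_CUBIC)); print(o['contact_force'])
E
```

```text
eef_pos: [0.5137, 0.0095, 0.0578]
contact_force: [-1.0, -3.9, 1.9]
grasp_force: 2.2
[-1.29195209 -4.99537518  1.74059073]
```

```bash
python3 -m creep '[[-0.43,0,0.3,0,0,0,0],[-0.43,0,0,0,0,0,0]]'| grep -E 'eef|for'; python3 -m creep '[[-0.43,0,0.3,0,0,0,0],[-0.43,0,0,0,0,0,0]]'| grep -E 'eef|for'
```

```text
eef_pos: [0.5137, 0.0097, 0.0578]
contact_force: [-2.4, -6.3, 1.0]
grasp_force: 2.7
eef_pos: [0.5137, 0.0097, 0.0578]
contact_force: [-0.6, -5.9, 1.0]
grasp_force: 3.0
```

```bash
python3 -m creep '[[-0.43,0,0.3,0,0,0,0],[-0.43,0,0,0,0,0,0]]'| grep -E 'eef|for'
```

```text
eef_pos: [0.5137, 0.0098, 0.0578]
contact_force: [-1.5, -6.1, 0.9]
grasp_force: 3.3
```

```bash
python3 -m creep '[[-0.43,0,0.4,0,0,0,0],[-0.43,0,0,0,0,0,0]]'| grep -E 'for'; python3 -m creep '[[-0.43,0,0.3,0,0,0,0],[-0.43,0,0,0,0,0,0]]'| grep -E 'for'
```

```text
contact_force: [-1.3, -8.6, 0.6]
grasp_force: 3.7
contact_force: [-0.3, -8.0, 0.8]
grasp_force: 4.0
```

```bash
python3 -m creep '[[-0.43,0,0.4,0,0,0,0],[-0.43,0,0,0,0,0,0]]'| grep -E 'eef|for';python3 -m creep '[[-0.43,0,0,0,0,0,0]]'| grep -E 'for'
```

```text
eef_pos: [0.5137, 0.0099, 0.0578]
contact_force: [-0.2, -9.5, 1.1]
grasp_force: 4.4
contact_force: [-1.3, -10.2, 0.3]
grasp_force: 4.4
```

```bash
python3 -m creep '[[-0.43,0,0.4,0,0,0,0],[-0.43,0,0,0,0,0,0],[-0.43,0,0,0,0,0,0]]'| grep -E 'for';python3 -m creep '[[-0.43,0,0,0,0,0,0],[-0.43,0,0,0,0,0,0],[-0.43,0,0,0,0,0,0],[-0.43,0,0,0,0,0,0]]'| grep -E 'for';python3 -m creep '[[-0.43,0,0,0,0,0,0],[-0.43,0,0,0,0,0,0],[-0.43,0,0,0,0,0,0],[-0.43,0,0,0,0,0,0]]'| grep -E 'for'
```

```text
contact_force: [-1.1, -9.4, -0.4]
grasp_force: 4.9
contact_force: [-0.8, -9.4, 0.4]
grasp_force: 4.9
contact_force: [-1.0, -10.2, 0.2]
grasp_force: 4.9
```

```bash
python3 -m creep '[[-0.43,0.1,-4,0,0,0,0],[-0.43,0.1,-4,0,0,0,0],[-0.43,0,0,0,0,0,0]]'; python3 -m creep '[[-0.43,0,0,25,0,0,0],[-0.43,0,0,25,0,0,0],[-0.53,-16,20,0,0,0,0.164],[-0.53,-16,20,0,0,0,0.164],[-0.53,-16,20.5,0,0,0,0.164]]';python3 -m creep '[[-0.53,0,0,0,0,0,0]]'
python3 - <<'E'
from h import *
im,d,o=snap('wrist','w6');print(st(o['eef_pos']))
K,M=T('wrist',o)
hsv=cv2.cvtColor(im,cv2.COLOR_RGB2HSV)
for nm,lo,hi,h in(('blue',(105,120,40),(130,255,255),.06),('red',(0,170,60),(6,255,255),.046),('red2',(174,170,60),(180,255,255),.046)):
    m=cv2.inRange(hsv,lo,hi); n,l,s,cc=cv2.connectedComponentsWithStats(m)
    for i in range(1,n):
        if s[i,4]>20: a=st(onplane(K,M,*cc[i],h)); print(nm,cc[i].round(),s[i][2:],a.round(1),np.degrees(np.arctan2(a[1],a[0])).round(1))
E
```

```text
t: 16.2
eef_pos: [0.5142, 0.0048, 0.0578]
tool_rot: [-0.0, 1.0, 0.027, 0.0]
contact_force: [-1.4, -0.6, -0.2]
gripper_width: 0.284
grasp_force: 0.0
t: 16.82
eef_pos: [0.4656, 0.066, 0.108]
tool_rot: [-0.0, 0.962, 0.272, 0.0]
contact_force: [0.5, 0.3, 0.0]
gripper_width: 0.236
grasp_force: 0.0
t: 16.95
eef_pos: [0.465, 0.0669, 0.1078]
tool_rot: [-0.001, 0.963, 0.271, -0.0]
contact_force: [0.6, -0.2, 0.3]
gripper_width: 0.234
grasp_force: 0.0
[ 23.57271269 -44.02927194]
blue [407.  95.] [ 30  28 499] [26.4 45.3] 59.8
blue [234.  99.] [ 29  27 469] [-55.  -1.] -179.0
blue [324. 235.] [ 15  20 232] [ 26.6 -49.1] -61.6
blue [233. 271.] [ 13  13 103] [-13.4 -99.4] -97.7
blue [160. 303.] [ 14   9 102] [ -46.7 -145.1] -107.9
red [430. 163.] [12  8 44] [64.2 19.2] 16.6
red [371. 168.] [12  8 36] [33.1 -0.7] -1.2
red [457. 217.] [ 34  33 726] [99.6 -2.5] -1.4
red [400. 211.] [11  7 39] [ 64.9 -16.3] -14.1
```

```bash
python3 -m creep '[[-0.53,0,0,-20,0,0,0],[-0.53,0,0,-20,0,0,0],[-0.53,0,0,-13,0,0,0],[-0.53,0,0,0,0,0,0]]';python3 -m creep '[[-0.53,-0.8,1.2,0,0,0,0],[-0.53,-0.8,1.2,0,0,0,0],[-0.53,-0.5,0.8,0,0,0,0],[-0.53,0,0,0,0,0,0]]'
```

```text
t: 17.5
eef_pos: [0.4659, 0.064, 0.0542]
tool_rot: [0.0, 0.963, 0.269, -0.001]
contact_force: [0.1, -0.6, -0.4]
gripper_width: 0.233
grasp_force: 0.0
t: 18.0
eef_pos: [0.464, 0.0682, 0.055]
tool_rot: [-0.0, 0.963, 0.27, 0.0]
contact_force: [-0.7, 0.2, -0.1]
gripper_width: 0.236
grasp_force: 0.0
```

```bash
python3 -m creep '[[-0.53,-0.3,0.4,0,0,0,0],[-0.53,-0.3,0.4,0,0,0,0],[-0.53,0,0,0,0,0,0]]'|grep -E 'eef|for'
```

```text
eef_pos: [0.4633, 0.0688, 0.0548]
contact_force: [-0.8, -0.5, 0.0]
grasp_force: 0.0
```

```bash
python3 -m creep '[[-0.53,-0.3,0.4,0,0,0,0],[-0.53,-0.3,0.4,0,0,0,0],[-0.53,0,0,0,0,0,0]]'|grep -E 'eef|for'
```

```text
eef_pos: [0.4626, 0.0696, 0.0548]
contact_force: [0.6, 0.0, 0.5]
grasp_force: 0.0
```

```bash
python3 -m creep '[[-0.53,-0.3,0.4,0,0,0,0],[-0.53,0,0,0,0,0,0]]'|grep -E 'eef|for'
```

```text
eef_pos: [0.4624, 0.07, 0.0548]
contact_force: [0.4, -0.6, -0.4]
grasp_force: 0.0
```

```bash
python3 -m creep '[[-0.53,-0.3,0.4,0,0,0,0],[-0.53,0,0,0,0,0,0]]'|grep -E 'eef|for'
```

```text
eef_pos: [0.4621, 0.0704, 0.0548]
contact_force: [-0.4, -0.2, 0.2]
grasp_force: 0.0
```

```bash
python3 -m creep '[[-0.53,-0.3,0.4,0,0,0,0],[-0.53,0,0,0,0,0,0]]'|grep -E 'eef|for'
```

```text
eef_pos: [0.4617, 0.0708, 0.0548]
contact_force: [-0.2, -0.6, -0.8]
grasp_force: 0.0
```

```bash
python3 -m creep '[[-0.53,-0.3,0.4,0,0,0,0],[-0.53,0,0,0,0,0,0]]'|grep -E 'eef|for'
```

```text
eef_pos: [0.4615, 0.0711, 0.0548]
contact_force: [-0.6, -0.8, -0.1]
grasp_force: 0.2
```

```bash
python3 -m creep '[[-0.53,-0.3,0.4,0,0,0,0],[-0.53,0,0,0,0,0,0]]'|grep -E 'eef|for'
```

```text
eef_pos: [0.4613, 0.0716, 0.0548]
contact_force: [0.9, -0.7, 0.1]
grasp_force: 0.4
```

```bash
python3 -m creep '[[-0.53,-0.3,0.4,0,0,0,-0.009],[-0.53,0,0,0,0,0,0]]'|grep -E 'eef|for'
```

```text
eef_pos: [0.4609, 0.072, 0.0548]
contact_force: [1.0, -1.2, 0.4]
grasp_force: 0.3
```

```bash
python3 -m creep '[[-0.53,-0.2,0.4,0,0,0,-0.009],[-0.53,0,0,0,0,0,0]]'|grep -E 'eef|for'
```

```text
eef_pos: [0.4606, 0.0724, 0.0548]
contact_force: [0.0, -0.7, -0.2]
grasp_force: 0.3
```

```bash
python3 -m creep '[[-0.53,-0.2,0.4,0,0,0,-0.009],[-0.53,0,0,0,0,0,0]]'|grep -E 'eef|for'
```

```text
eef_pos: [0.4606, 0.0726, 0.0548]
contact_force: [2.9, -0.8, -1.1]
grasp_force: 0.9
```

```bash
python3 -m creep '[[-0.53,-0.2,0.4,0,0,0,-0.009],[-0.53,0,0,0,0,0,0]]'|grep -E 'eef|for'
```

```text
eef_pos: [0.4607, 0.0728, 0.0549]
contact_force: [1.9, -2.8, -1.2]
grasp_force: 1.8
```

```bash
python3 -m creep '[[-0.53,-0.2,0.4,0,0,0,0],[-0.53,0,0,0,0,0,0]]'|grep -E 'eef|for'; python3 -m creep '[[-0.53,-0.2,0.4,0,0,0,0],[-0.53,0,0,0,0,0,0]]'|grep -E 'eef|for'
```

```text
eef_pos: [0.4607, 0.0731, 0.0549]
contact_force: [3.8, -4.1, -1.2]
grasp_force: 2.6
eef_pos: [0.4607, 0.0732, 0.055]
contact_force: [4.1, -4.3, -1.5]
grasp_force: 3.1
```

```bash
python3 -m creep '[[-0.53,-0.2,0.4,0,0,0,0],[-0.53,0,0,0,0,0,0]]'|grep -E 'eef|for'; python3 -m creep '[[-0.53,-0.2,0.3,0,0,0,0],[-0.53,0,0,0,0,0,0]]'|grep -E 'eef|for'
```

```text
eef_pos: [0.4606, 0.0732, 0.055]
contact_force: [4.4, -6.2, -2.0]
grasp_force: 3.6
eef_pos: [0.4606, 0.0733, 0.055]
contact_force: [4.5, -7.0, -2.4]
grasp_force: 4.1
```

```bash
python3 -m creep '[[-0.53,-0.2,0.4,0,0,0,0],[-0.53,0,0,0,0,0,0]]'|grep -E 'eef|for'; python3 -m creep '[[-0.53,-0.2,0.3,0,0,0,0],[-0.53,0,0,0,0,0,0]]'|grep -E 'eef|for'
```

```text
eef_pos: [0.4606, 0.0733, 0.0551]
contact_force: [4.4, -7.1, -3.4]
grasp_force: 4.6
eef_pos: [0.4606, 0.0734, 0.0551]
contact_force: [5.9, -8.5, -2.8]
grasp_force: 5.1
```

```bash
python3 -m creep '[[-0.53,-0.2,0.4,0,0,0,0],[-0.53,0,0,0,0,0,0]]'|grep -E 'eef|for'; python3 -m creep '[[-0.53,0,0,0,0,0,0]]'|grep -E 'for'
```

```text
eef_pos: [0.4606, 0.0735, 0.0551]
contact_force: [6.3, -9.3, -3.5]
grasp_force: 5.6
contact_force: [6.3, -9.7, -2.9]
grasp_force: 5.6
```

```bash
python3 -m creep '[[-0.53,-0.2,0.35,0,0,0,0],[-0.53,0,0,0,0,0,0],[-0.53,0,0,0,0,0,0],[-0.53,0,0,0,0,0,0]]'|grep -E 'for'; python3 -m creep '[[-0.53,0,0,0,0,0,0],[-0.53,0,0,0,0,0,0],[-0.53,0,0,0,0,0,0],[-0.53,0,0,0,0,0,0],[-0.53,0,0,0,0,0,0]]'|grep -E 'for'
python3 - <<'E'
from h import *
im,d,o=snap('wrist','w7');print(st(o['eef_pos']))
K,M=T('wrist',o)
hsv=cv2.cvtColor(im,cv2.COLOR_RGB2HSV)
for nm,lo,hi,h in(('blue',(105,120,40),(130,255,255),.06),('red',(0,170,60),(6,255,255),.046)):
    m=cv2.inRange(hsv,lo,hi); n,l,s,cc=cv2.connectedComponentsWithStats(m)
    for i in range(1,n):
        if s[i,4]>20: a=st(onplane(K,M,*cc[i],h)); print(nm,cc[i].round(),s[i][2:],a.round(1),np.degrees(np.arctan2(a[1],a[0])).round(1))
E
```

```text
contact_force: [5.9, -10.0, -4.1]
grasp_force: 6.0
contact_force: [6.5, -10.3, -3.4]
grasp_force: 6.0
[ 16.65059206 -48.10528882]
blue [455.  96.] [  42   40 1002] [28.9 44.9] 57.2
blue [213. 101.] [ 41  39 946] [-56.    1.4] 178.5
blue [336. 276.] [ 22  43 746] [ 23.  -48.1] -64.4
blue [234. 305.] [11 13 87] [-14.2 -83.7] -99.6
blue [142. 347.] [ 23  17 105] [ -47.3 -127.5] -110.4
blue [230. 391.] [ 11  19 118] [   3.2 -135.1] -88.7
red [474. 180.] [16 11 82] [62.8 18.7] 16.6
red [396. 191.] [17 11 66] [32.1 -2. ] -3.5
red [433. 205.] [ 36  20 145] [51.6 -0.2] -0.3
red [517. 252.] [  56   49 1616] [103.5  -3.4] -1.9
red [435. 241.] [17 11 81] [ 62.7 -16.1] -14.4
```

```bash
python3 -m creep '[[-0.53,0.6,-1,0,0,0,0],[-0.53,0.6,-1,0,0,0,0],[-0.53,0.8,-1.3,0,0,0,0],[-0.53,1,-1.5,0,0,0,0],[-0.53,1,-1.5,0,0,0,0]]';python3 -m creep '[[-0.53,0.2,-0.4,0,0,0,0],[-0.53,0,0,0,0,0,0]]'
python3 -m creep '[[-0.53,0,0,8,0,0,0],[-0.53,0,0,30,0,0,0],[-0.53,0,0,40,0,0,0],[-0.53,0,0,0,0,0,0],[-0.53,0,0,0,0,0,0]]'
python3 - <<'E'
from h import *
im,d,o=snap('wrist','w8')
K,M=T('wrist',o)
hsv=cv2.cvtColor(im,cv2.COLOR_RGB2HSV)
for nm,lo,hi,h in(('blue',(105,120,40),(130,255,255),.06),('red',(0,170,60),(6,255,255),.046),('yel',(20,180,80),(32,255,255),.06)):
    m=cv2.inRange(hsv,lo,hi); n,l,s,cc=cv2.connectedComponentsWithStats(m)
    for i in range(1,n):
        if s[i,4]>20: a=st(onplane(K,M,*cc[i],h)); print(nm,cc[i].round(),s[i][2:],a.round(1),np.degrees(np.arctan2(a[1],a[0])).round(1))
E
```

```text
t: 24.68
eef_pos: [0.4621, 0.0703, 0.0546]
tool_rot: [-0.0, 0.968, 0.253, -0.001]
contact_force: [0.3, -0.6, 0.3]
gripper_width: 0.236
grasp_force: 0.0
t: 24.92
eef_pos: [0.4627, 0.0696, 0.0548]
tool_rot: [-0.0, 0.968, 0.252, -0.0]
contact_force: [-0.3, -0.5, 1.1]
gripper_width: 0.235
grasp_force: 0.0
t: 25.55
eef_pos: [0.4626, 0.0698, 0.1328]
tool_rot: [-0.0, 0.968, 0.252, 0.0]
contact_force: [0.1, 0.1, -0.4]
gripper_width: 0.24
grasp_force: 0.0
blue [400.  92.] [ 26  25 386] [27.9 44.4] 57.9
blue [247.  96.] [ 25  24 366] [-55.1   1.6] 178.3
blue [327. 222.] [13 11 84] [ 25.3 -51.8] -64.0
blue [247. 258.] [12 12 89] [ -13.6 -101.9] -97.6
blue [181. 290.] [12  7 81] [ -47.5 -148.4] -107.7
red [422. 151.] [10  7 34] [63.8 18.8] 16.4
red [368. 158.] [11  7 32] [32.7 -1.8] -3.1
red [447. 198.] [ 30  29 566] [97.9 -2.4] -1.4
red [397. 196.] [11  7 33] [ 64.7 -16.9] -14.7
yel [22.  1.] [22  3 47] [-188.2   -6.5] -178.0
yel [324. 138.] [  52   54 2105] [-1.4 -0.9] -148.2
```

```bash
python3 -c "
from station import *
print(hand_in())"
```

```text
the job is handed in; nothing more can be done
None
```

I handed the job in at about 26 s of the 72 s, but the hand-in returned no verdict. By my own measurements the bolt is about 26 mm in, pressed home at an estimated 8 N. The notch was left about 2.4 mm clockwise against it after a lug push of about 12 N, an estimated 7–11 N at the bolt. The yellow shell is still at the middle of the plate and the robot is clear.

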